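Turn the hardware carousel and tip the nuts into the round tub

ROBOT

A 7-joint arm with a two-finger parallel gripper is mounted at the origin on the work surface. World frame = base frame: x ahead of the robot, y to its left, z up, the work surface at z = 0. Lengths are in m, angles in rad, forces in N, time in s.
With the tool pointing down it reaches from about 0.425 to 0.875 m from the base axis. Payload 4.7 kg.
Tool frame: the origin (TCP) lies on the centre line of the jaws, within the pads' length; the fingertips stand 22 mm ahead of it and the grasp point (between the pads) lies 3 mm ahead of it; z points along the fingers, y is the direction in which the jaws open and shut (so a half turn about z gives the same grasp; the last joint's range is limited). The gripper opens to 87 mm and grips with 3 to 60 N. Pads are 19 mm wide; open, the fingers measure 117 mm over their backs; the gripper's body (75 mm by 190 mm) begins 51 mm behind the grasp point.
Start: joints at [-1.272, 0.321, -0.07, 1.45, 0.023, 1.371, -0.057], TCP at [0.183, 0.624, 0.245] pointing down, gripper open.
Joint ranges: [-2.86, 2.86], [-0.3, 2.09], [-1.38, 1.24], [0.06, 2.45], [-1.56, 4.7], [0.09, 2.05], [-2.69, 2.69]. Speed limits (rad/s): [2.57, 2.57, 3.14, 3.14, 3.14, 3.14, 3.14].

INTERFACE

Orientations are given as a rotation vector (axis times angle).
In Python, from bench import ctrl, imaging, close_job, finder gives the robot as it stands. The module is installed in compiled form; this text tells all that it offers.
- The arm moves only by the shell command python3 -m jog 'ROWS' [FORCE]. ROWS is JSON, a list that holds one entry, the list of rows, each a list of 7 numbers: the shift along the tool's x, y, z in cm, then the turn, a rotation vector about the tool's x, y, z in degrees, then the finger opening in cm, from 0 to 8.7. In form: [[[dx, dy, dz, ax, ay, az, claw], ...]]. A call has 1 to 12 rows; each row shifts and turns the commanded pose from where the row before left it, along the tool's axes as they then stand; what a row does not reach is not made up. A row lasts 1/10 s, in which the tool goes at most 50 mm and 8.59 degrees, less where a joint would pass 70% of its speed; a pose out of reach is approached as far as the arm can. A call is refused whole if a number of a shift passes 5 or a number of a turn 8.59, either way. A call with a gripper value outside its range is refused whole. The fingers move at their own pace and stop on an object; FORCE is the grip in N (left out, the last holds). Time passes only in rows, so rows that do not move let the fingers close. It gives the time, the measured TCP pose, the force and the opening at its end, in the units of the state.
- ctrl.get_state(): the state, without advancing time (a new reading comes with each control period).
- imaging.get_image(name): name is "scene" or "side" or "wrist"; returns a dict with "frame" (384x512x3 uint8, red, green, blue), "intrinsics" (3x3 intrinsics, pixels), "k1" (the pictures are not rectified: a ray, as slopes to the right and down, at radius r is drawn at 1 + k1 r^2 times it, then the intrinsics apply), "pose" (4x4, takes a point from camera to world coordinates). Camera axes: x right, y down, z forward; pixel columns grow to the right and rows downward; lengths in m; the calibration is good to about 2 mm. A picture is of the moment at which its call begins. There is no depth.
- close_job(): hands the job in, once; it reports no verdict.
Trained networks look in the newest picture that a camera, given by its name, has taken for a name from the list of things; names that differ only in an ending like _2 or _b are one class to them, and where a whole thing is asked for, a point or a joint stands for the part that bears it (a point fixed in the world has none). Each returns a list of dicts, best first, with "conf" (0 to 1); they miss things now and then, are a little off and sometimes report something else, mostly with a low value. They report only what shows in the picture. A call takes as long as a camera call. They do not tell look-alikes from the thing itself.
- finder.trace(label, camera): "region" (384x512 bool, what is visible of it) and "point" ([row, column] as shares, 0 to 1, of the picture: columns of its width, rows of its height, amid what is visible of it).
- finder.spot_point(label, camera): "point" ([row, column] as shares, 0 to 1, of the picture: columns of its width, rows of its height: a listed point, or the origin of a listed thing).
The state is a dict: "time": time; "joint_positions": joint angles; "qd": joint speeds; "joint_torque": joint torques, N m; "position": TCP position; "tool_rot": TCP orientation; "ft_force": force on the tool from outside, world axes, zero at the start; "torque": the same for the moment, N m; "grip_width": opening from 0.0 (shut) to 1.0 (fully open).
Only numpy, scipy, OpenCV 4.12 (cv2) and the standard library are available. Lean on these libraries where they do the work, as an engineer would, in place of code of your own. Each camera call takes 0.05 s, during which the arm holds its last target. There are 200 camera calls.

TASK

Turn the bench carousel by its wooden post until the round tub stands centred under the square drop spout. Then lift the handle of the small tipping pan so that its two big hex nuts slide down the spout into the round tub, and let go.

Things in the scene. Friction and masses are not known exactly. Their poses are not given: they have to be found in the camera images.
- post (a point): Upright round wooden post, 18 mm diameter, 75 mm tall, fixed on the plywood turntable disc (360 mm across, top 22 mm above the bench). This point is on its axis, 15 mm below its top, 150 mm from the turntable's axis. Moving the post round a circle about that axis turns the table with 1 to 2 N. Nothing stands within 40 mm of the post.
- turntable (a joint): Angle of the turntable, rad: 0 when the tub is centred under the spout, growing anticlockwise seen from above; stops at -1.2 and 1.9. It stays where it is left. Its vertical axis stands 115 mm from the spout's centre in the -y direction of spout.
- tub (a point): Centre of the mouth (67 mm above the bench) of the round open tub, grey plastic, 122 mm outside diameter, 45 mm tall, 3 mm wall, fixed on the turntable 115 mm from its axis. Beside it stand three square bins (100 mm, same height and plastic) that hold other hardware.
- spout (a point): Centre of the lower opening of the fixed vertical sheet-steel spout, a square tube 64 x 60 mm inside, from 80 to 190 mm above the bench. z is up; y points level from the turntable's axis towards the tipping pan.
- pan_handle (a point): Middle of the round handle bar (12 mm diameter, 80 mm long, along its x axis), 172 mm above the bench at rest and 38 mm behind the back wall of an aluminium tipping pan (112 x 58 mm, walls 25 mm); free room around it. At rest its axes are parallel to the spout's, y away from the spout. Lifted on an arc about the hinge it tips the pan towards the spout.
- pan_hinge (a point): Middle of the pan's level hinge, at its open front lip above the spout, parallel to the bar: at rest 150 mm from the bar towards the spout and 30 mm lower. The pan tips up to a stop at 1.3 rad; the nuts begin to slide off at about 0.4 to 0.7 rad. It weighs 250 g and falls back level when released.
- nut_a_mid (a point): Centre of the first big steel hex nut, 24 mm across flats, 13 mm thick, lying flat in the pan, nearer the spout.
- nut_b_mid (a point): Centre of the second nut, the same, further back in the pan.
Mind the look-alikes: they are no part of the job. Leave any purple look-alike of the part that bears nut_a_mid alone. What is shaped like the part that bears nut_b_mid but red is not meant.

How it is judged:
On the way, in this order (a step that is already met when the one before it is completed fails the run):
1. the round tub stands under the spout, within 20 mm, with both nuts still in the pan (horizontal distance between tub and spout below 0.02 m and height (world z) of each of nut_a_mid, nut_b_mid above 0.13 m), for 0.2 s.
2. the pan is tipped by at least 0.35 rad with the tub under the spout (horizontal distance between tub and spout below 0.025 m and angle between pan_handle's own z axis and vertical above 0.35 rad), for 0.1 s.
At the end, for the whole second after the job is handed in: Both nuts lie inside the round tub: centres within 55 mm of its axis and at least 10 mm below its rim (horizontal distance between each of nut_a_mid, nut_b_mid and tub below 0.055 m and z of nut_a_mid in the frame of tub between -0.05 and -0.01 m and z of nut_b_mid in the frame of tub between -0.05 and -0.01 m); the robot touches nothing.
It also fails if it takes over 61 s, if anything falls off the work surface, if the arm or the gripper's body presses on something with over 40 N, if the wrist force passes 120 N, or if a joint passes its speed limit or range.

## Working session

There is one attempt and no reset: what is moved stays moved. The work goes in short steps, Python scripts to look and compute and a shell command to move; the robot and the scene stay as the last step left them, time stands still between calls to the robot, and variables do not carry over. Pictures are saved under pics/ and viewed, about 8 in all and at most 12, crops included, and the job is handed in when it is done.

```bash
mkdir -p pics; cat > h.py <<'E'
import numpy as np, cv2
from bench import ctrl, imaging, finder
from scipy.spatial.transform import Rotation as R
def ray(im,u,v):
    K=im["intrinsics"];k=im["k1"];x=(u-K[0,2])/K[0,0];y=(v-K[1,2])/K[1,1]
    a,b=x,y
    for _ in range(20):
        s=1+k*(a*a+b*b);a,b=x/s,y/s
    P=np.array(im["pose"]);d=P[:3,:3]@np.array([a,b,1]);return P[:3,3],d/np.linalg.norm(d)
def atz(im,u,v,z):
    o,d=ray(im,u,v);return o+d*(z-o[2])/d[2]
def tri(rs):
    A=0;b=0
    for o,d in rs:
        M=np.eye(3)-np.outer(d,d);A=A+M;b=b+M@o
    p=np.linalg.solve(A,b);return p,[np.linalg.norm((np.eye(3)-np.outer(d,d))@(p-o)) for o,d in rs]
def proj(im,p):
    P=np.linalg.inv(np.array(im["pose"]));c=P[:3,:3]@p+P[:3,3];a=c[:2]/c[2];a=a*(1+im["k1"]*(a@a));K=im["intrinsics"];return K[0,0]*a[0]+K[0,2],K[1,1]*a[1]+K[1,2]
E
python3 - <<'E'
from h import *
s=ctrl.get_state();print(s["time"],s["position"],s["tool_rot"],s["grip_width"])
print(R.from_rotvec(s["tool_rot"]).as_matrix().round(3))
out=[]
for c in ["scene","side","wrist"]:
    im=imaging.get_image(c);out.append(im["frame"]);print(c,np.array(im["pose"])[:3,3].round(3),im["intrinsics"][0][0])
    for l in ["post","tub","spout","pan_handle","pan_hinge","nut_a_mid"]:
        r=finder.spot_point(l,c)
        for q in r[:3]:
            v,u=q["point"][0]*384,q["point"][1]*512
            zz=dict(post=.082,tub=.067,spout=.08,pan_handle=.172,pan_hinge=.142,nut_a_mid=.15)[l]
            print(l,round(q["conf"],2),round(u),round(v),atz(im,u,v,zz).round(3))
for c,f in zip(["scene","side","wrist"],out): cv2.imwrite(f"pics/{c}.png",cv2.resize(f[:,:,::-1],(800,600)))
E
```

```text
0.0 [0.18254306 0.62331633 0.24346138] [-4.45782961e-01 -3.10965843e+00  2.96668893e-03] 1.0011313571589517
[[-0.96   0.281 -0.   ]
 [ 0.281  0.96  -0.002]
 [-0.    -0.002 -1.   ]]
scene [0.797 0.359 0.667] 363.0840891265432
post 0.74 191 124 [ 0.535 -0.293  0.082]
tub 0.61 267 178 [ 0.47  -0.057  0.067]
spout 0.6 246 199 [ 0.547 -0.024  0.08 ]
spout 0.16 304 242 [0.512 0.123 0.08 ]
pan_handle 0.57 304 246 [0.561 0.163 0.172]
pan_hinge 0.65 257 194 [0.55  0.017 0.142]
nut_a_mid 0.66 266 200 [0.548 0.043 0.15 ]
nut_a_mid 0.46 275 330 [0.671 0.24  0.15 ]
side [0.424 0.543 0.647] 423.75166585939814
post 0.69 266 127 [ 0.532 -0.286  0.082]
tub 0.8 283 201 [ 0.465 -0.058  0.067]
spout 0.91 234 206 [ 0.553 -0.017  0.08 ]
pan_handle 0.86 204 246 [0.558 0.163 0.172]
pan_hinge 0.89 233 191 [0.549 0.008 0.142]
nut_a_mid 0.73 225 203 [0.555 0.048 0.15 ]
nut_a_mid 0.6 156 321 [0.595 0.278 0.15 ]
wrist [0.116 0.643 0.386] 309.6955520501694
```

View pics/scene.png

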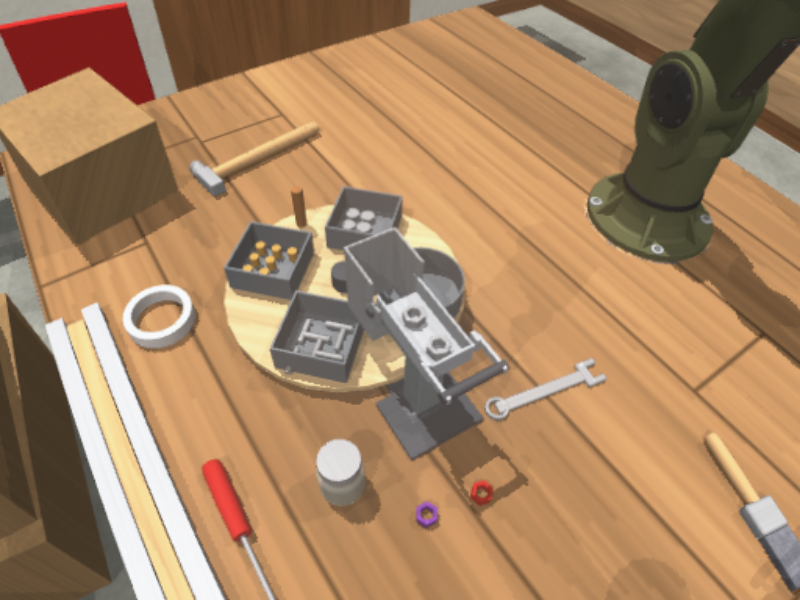

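View pics/side.png

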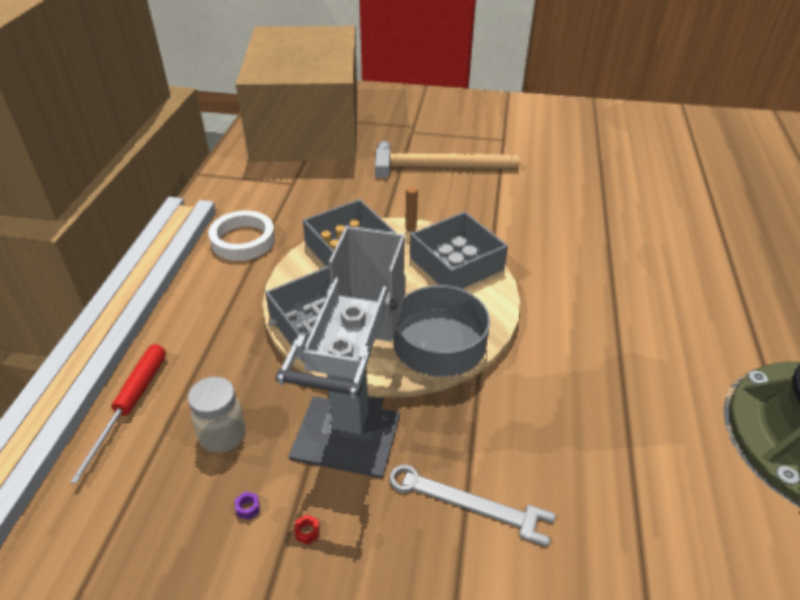

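The scene view (800x600) shows the pan and its nuts at (413,317) and (438,346), the handle at (475,380), the post at (298,207) and the tub at (430,280). The side view shows the post at (411,210), the tub at (440,328), the handle at (318,383) and the nuts at (353,315) and (340,345).

What could be mistaken for a target:
- **Nuts:** the purple nut at scene (427,514) and the red nut at (482,491) both lie on the bench and are not meant. The two grey nuts in the pan are the right ones.
- **Post:** there is only one. The hammer handle at (265,150) lies flat.
- **Tub:** it is the only round grey container on the disc. The jar at (340,470) and the tape ring at (160,315) are not it.

```bash
python3 - <<'E'
from h import *
ims={c:imaging.get_image(c) for c in ["scene","side"]}
P={}
for l in ["post","tub","spout","pan_handle","pan_hinge"]:
    rs=[]
    for c in ims:
        q=finder.spot_point(l,c)
        if q: rs.append(ray(ims[c],q[0]["point"][1]*512,q[0]["point"][0]*384))
    if len(rs)==2: P[l],e=tri(rs);print(l,P[l].round(4),np.round(e,4))
y=P["pan_handle"]-P["pan_hinge"];print("len",np.hypot(*y[:2]));print("yaw",np.degrees(np.arctan2(y[1],y[0])))
y=y[:2]/np.hypot(*y[:2])
ax=P["spout"][:2]-.115*y;print("axis",ax,"rpost",np.hypot(*(P["post"][:2]-ax)),"rtub",np.hypot(*(P["tub"][:2]-ax)))
# disc outline check
for c in ims:
    q=finder.trace("turntable",c)
    if q:
        v,u=np.nonzero(q[0]["region"]);pts=np.array([atz(ims[c],a,b,.022)[:2] for a,b in zip(u,v)],np.float32)
        print(c,q[0]["conf"],cv2.minEnclosingCircle(pts))
a=ims["side"]["frame"][100:270,150:340];cv2.imwrite("pics/crop.png",cv2.resize(a[:,:,::-1],None,fx=3.5,fy=3.5,interpolation=2))
E
```

```text
post [ 0.5394 -0.2729  0.0959] [0.0051 0.0051]
tub [ 0.4658 -0.0404  0.0782] [0.0036 0.0036]
spout [ 0.5501 -0.0233  0.081 ] [0.0021 0.0021]
pan_handle [0.5578 0.1575 0.1734] [0.0016 0.0016]
pan_hinge [0.5503 0.0055 0.1388] [0.0004 0.0004]
len 0.15221356676418982
yaw 87.18816465740016
axis [ 0.5444417 -0.1381857] rpost 0.13479268395567653 rtub 0.1254972202200776
scene 0.75 ((0.5498439073562622, -0.1686917543411255), 0.21483203768730164)
side 0.79 ((0.542113721370697, -0.17737075686454773), 0.22783280909061432)
```

View pics/crop.png

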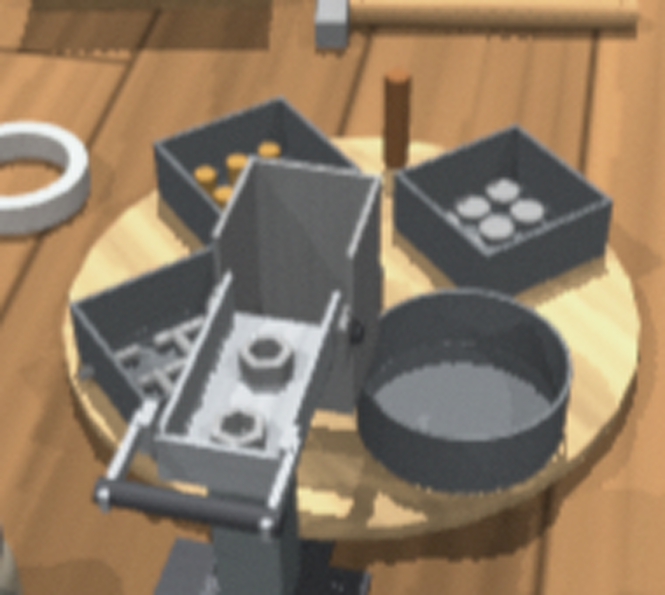

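The close crop confirms two grey nuts in the pan, the round tub right of the spout and one brown post. I'll swing around the base at safe height to above the post, with the jaw axis radial to the base, which is also roughly tangential to the turntable there.

```bash
python3 -m jog '[[[-4.7,-0.36,-0.4,0,0,4.2,8.7],[-4.7,-0.36,-0.4,0,0,4.2,8.7],[-4.7,-0.36,-0.4,0,0,4.2,8.7],[-4.7,-0.36,-0.4,0,0,4.2,8.7],[-4.7,-0.36,-0.4,0,0,4.2,8.7],[-4.7,-0.36,-0.4,0,0,4.2,8.7],[-4.6,-0.36,0,0,0,4.2,8.7],[-4.6,-0.36,0,0,0,4.2,8.7],[-4.6,-0.36,0,0,0,4.2,8.7],[-4.6,-0.36,0,0,0,4.2,8.7],[-4.6,-0.36,0,0,0,4.2,8.7],[-4.6,-0.36,0,0,0,4.2,8.7]]]'
python3 -m jog '[[[-4.6,-0.36,0,0,0,4.2,8.7],[-4.6,-0.36,0,0,0,4.2,8.7],[-4.6,-0.36,0,0,0,4.2,8.7],[-4.6,-0.36,0,0,0,4.2,8.7],[-4.6,-0.36,0,0,0,4.2,8.7],[-4.6,-0.36,0,0,0,4.2,8.7],[-4.5,-0.36,0.4,0,0,4.2,8.7],[-4.5,-0.36,0.4,0,0,4.2,4],[-4.5,-0.36,0.4,0,0,4.2,4],[-4.5,-0.36,0.4,0,0,4.2,4],[0,0,0.4,0,0,0,4],[0,0,0.4,0,0,0,4]]]' 5
```

```text
time: 2.95
position: [0.5752, 0.2478, 0.2686]
tool_rot: [1.731, 2.621, 0.001]
ft_force: [-0.1, -0.7, 0.6]
grip_width: 0.995
time: 4.15
position: [0.5736, -0.1994, 0.2446]
tool_rot: [2.556, 1.827, 0.001]
ft_force: [0.6, 0.8, -0.1]
grip_width: 0.634
```

```bash
python3 - <<'E'
from h import *
def est(lbl,z):
  for c in ["scene","side","wrist"]:
    im=imaging.get_image(c)
    for q in finder.spot_point(lbl,c)[:1]: print(lbl,c,round(q["conf"],2),np.round([q["point"][1]*512,q["point"][0]*384]),atz(im,q["point"][1]*512,q["point"][0]*384,z).round(4))
est("post",.082);est("tub",.067);est("spout",.08)
s=ctrl.get_state();M=R.from_rotvec(s["tool_rot"]).as_matrix();print(s["position"],s["grip_width"],M.round(3))
print(M.T@(np.array([.533,-.289,.085])-s["position"]))
cv2.imwrite("pics/w2.png",imaging.get_image("wrist")["frame"][:,:,::-1])
E
```

```text
post side 0.84 [266. 127.] [ 0.5324 -0.285   0.082 ]
post wrist 0.8 [249. 271.] [ 0.5355 -0.288   0.082 ]
tub scene 0.6 [271. 177.] [ 0.4624 -0.0548  0.067 ]
tub side 0.73 [283. 199.] [ 0.4654 -0.064   0.067 ]
tub wrist 0.79 [105.  78.] [ 0.4654 -0.0529  0.067 ]
spout scene 0.63 [281. 223.] [0.5218 0.0638 0.08  ]
spout side 0.84 [238. 205.] [ 0.5475 -0.0206  0.08  ]
[ 0.57414778 -0.19792132  0.24458031] 0.4570518643347854 [[ 0.321  0.947  0.   ]
 [ 0.947 -0.321  0.   ]
 [ 0.     0.    -1.   ]]
[-0.09948239 -0.00974544  0.15957012]
```

View pics/w2.png

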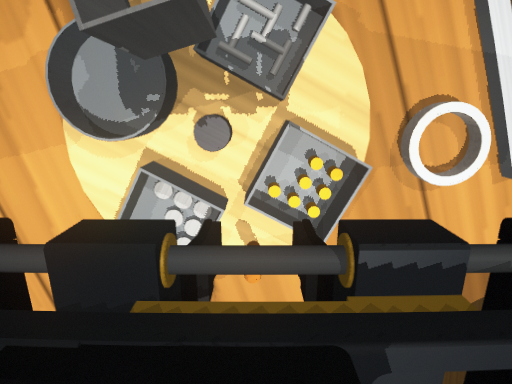

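The wrist view shows the post between the jaws at about (252,262), the hub at (212,132) and the tub at (112,78). All the post estimates agree on (0.534,-0.287). Next I'll descend and grip lightly.

```bash
python3 -m jog '[[[-3.3,-0.3,0,0,0,0,4],[-3.3,-0.3,0,0,0,0,4],[-3.2,-0.3,0,0,0,0,4],[0,0,3,0,0,0,4],[0,0,3,0,0,0,4],[0,0,3,0,0,0,4],[0,0,2,0,0,0,4],[0,0,0,0,0,0,4]]]' 5
python3 - <<'E'
from h import *
im=imaging.get_image("wrist");print([atz(im,*p,.03) for p in []])
s=ctrl.get_state();M=R.from_rotvec(s["tool_rot"]).as_matrix();print(s["position"],s["grip_width"])
for q in finder.spot_point("post","wrist")[:2]:
  p=atz(im,q["point"][1]*512,q["point"][0]*384,.082);print(q["conf"],q["point"][1]*512,q["point"][0]*384,p,M.T@(p-s["position"]))
cv2.imwrite("pics/w3.png",im["frame"][:,:,::-1])
E
```

```text
time: 5.9
position: [0.5323, -0.2866, 0.1315]
tool_rot: [-2.549, -1.828, 0.005]
ft_force: [0.1, -0.6, -0.4]
grip_width: 0.466
[]
[ 0.53340781 -0.28737937  0.1335009 ] 0.461973444020237
0.7 267.6224 221.2992 [ 0.53860648 -0.28936833  0.082     ] [-0.00021218  0.00570369  0.05148541]
```

View pics/w3.png

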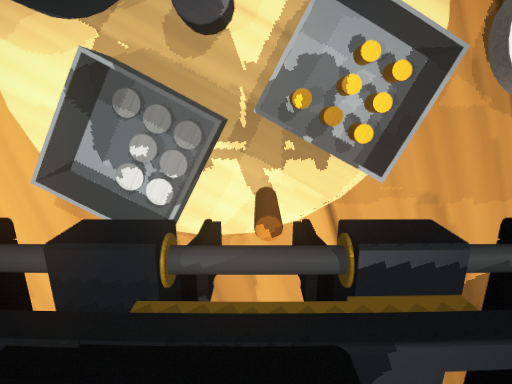

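The post is between the jaws at (267,225), about 5 mm toward +y. Descending, centring and gripping.

```bash
python3 -m jog '[[[0,0.4,2.0,0,0,0,4],[0,0,2.0,0,0,0,4],[0,0,0.8,0,0,0,4],[0,0,0,0,0,0,1.5],[0,0,0,0,0,0,1.5],[0,0,0,0,0,0,1.5],[0,0,0,0,0,0,1.5],[0,0,0,0,0,0,1.5]]]' 8
python3 - <<'E'
from h import *
s=ctrl.get_state();M=R.from_rotvec(s["tool_rot"]).as_matrix();p=s["position"];print(p,s["grip_width"]*87,s["ft_force"])
ax=np.array([.544,-.138]);v=p[:2]-ax;print(np.hypot(*v),np.degrees(np.arctan2(v[1],v[0])))
prev=v
for k in range(1,13):
  a=np.radians(-4*k);w=np.array([[np.cos(a),-np.sin(a)],[np.sin(a),np.cos(a)]])@v;d=np.r_[w-prev,0];prev=w;print((M.T@d*100).round(2))
E
```

```text
time: 6.8
position: [0.5385, -0.2894, 0.0876]
tool_rot: [2.552, 1.83, 0.002]
ft_force: [-0.8, 0.2, 3.6]
grip_width: 0.203
[ 0.53854305 -0.28935955  0.08758751] 17.629255004689536 [-0.7897064   0.20364345  3.61081356]
0.15145789161040885 -92.0647837615199
[-0.27 -1.02 -0.  ]
[-0.2  -1.04 -0.  ]
[-0.12 -1.05 -0.  ]
[-0.05 -1.06 -0.  ]
[ 0.02 -1.06 -0.  ]
[ 0.1  -1.05 -0.  ]
[ 0.17 -1.04 -0.  ]
[ 0.24 -1.03 -0.  ]
[ 0.32 -1.01 -0.  ]
[ 0.38 -0.98 -0.  ]
[ 0.45 -0.96 -0.  ]
[ 0.52 -0.92 -0.  ]
```

The jaws stopped at 17.6 mm, so the post is held. The grasp radius of 151 mm fits too. I'll turn 40° and then measure.

```bash
python3 -m jog '[[[-0.27,-1.02,0,0,0,0,1.5],[-0.2,-1.04,0,0,0,0,1.5],[-0.12,-1.05,0,0,0,0,1.5],[-0.05,-1.06,0,0,0,0,1.5],[0.02,-1.06,0,0,0,0,1.5],[0.1,-1.05,0,0,0,0,1.5],[0.17,-1.04,0,0,0,0,1.5],[0.24,-1.03,0,0,0,0,1.5],[0.32,-1.01,0,0,0,0,1.5],[0.38,-0.98,0,0,0,0,1.5],[0,0,0,0,0,0,1.5]]]' 8
python3 - <<'E'
from h import *
s=ctrl.get_state();p=s["position"];print(p,s["grip_width"]*87,s["ft_force"])
v=p[:2]-[.544,-.138];print(np.hypot(*v),np.degrees(np.arctan2(v[1],v[0])))
o=[]
for c in ["scene","side"]:
    im=imaging.get_image(c);o.append(im["frame"])
    for l,z in [("tub",.067),("spout",.08)]:
      for q in finder.spot_point(l,c)[:1]: print(l,c,q["conf"],np.round([q["point"][1]*512,q["point"][0]*384]),atz(im,q["point"][1]*512,q["point"][0]*384,z).round(4))
cv2.imwrite("pics/t1.png",np.hstack([cv2.resize(f[70:290,130:380,::-1],(400,352)) for f in o]))
E
```

```text
time: 7.9
position: [0.4399, -0.2482, 0.086]
tool_rot: [-2.549, -1.83, 0.001]
ft_force: [-1.9, 0.0, 2.8]
grip_width: 0.201
[ 0.43988868 -0.24821914  0.08604871] 17.521565207939453 [-1.88711728  0.017833    2.794909  ]
0.15161604416201102 -133.36767194429277
tub scene 0.76 [250. 202.] [ 0.5386 -0.0221  0.067 ]
spout scene 0.89 [246. 197.] [ 0.5455 -0.0283  0.08  ]
tub side 0.91 [243. 207.] [ 0.5397 -0.0287  0.067 ]
spout side 0.64 [237. 203.] [ 0.5497 -0.0255  0.08  ]
```

View pics/t1.png

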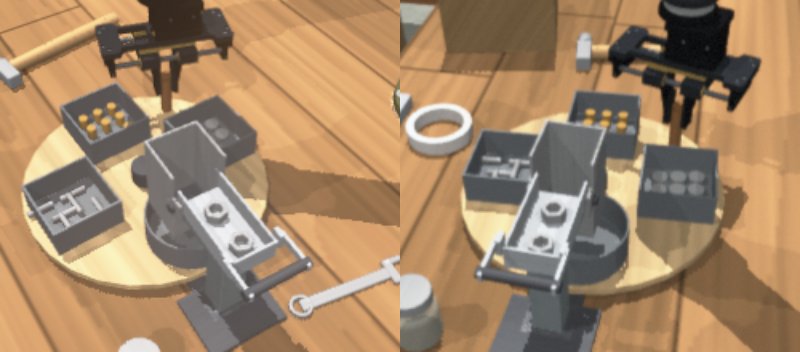

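The pictures show the tub mostly under the spout, offset to the right (tub x 0.539, spout x about 0.549). The remaining turn is about 5.3°, and I'll apply that.

```bash
python3 -m jog '[[[0.45,-0.96,0,0,0,0,1.5],[0.19,-0.34,0,0,0,0,1.5],[0,0,0,0,0,0,1.5],[0,0,0,0,0,0,1.5]]]' 8
python3 - <<'E'
from h import *
s=ctrl.get_state();p=s["position"];v=p[:2]-[.544,-.138];print(p,s["ft_force"],np.hypot(*v),np.degrees(np.arctan2(v[1],v[0])))
y=np.array([np.cos(np.radians(87.2)),np.sin(np.radians(87.2))])
for c in ["scene","side"]:
    im=imaging.get_image(c)
    for l,z in [("tub",.067),("spout",.08)]:
      for q in finder.spot_point(l,c)[:1]: print(l,c,q["conf"],np.round([q["point"][1]*512,q["point"][0]*384]),atz(im,q["point"][1]*512,q["point"][0]*384,z).round(4))
    # rim+base ring projected for hypothesised tub angle; score visible tub mask extents
    q=finder.trace("tub",c)
    if q:
      m=q[0]["region"].astype(np.uint8);t=np.linspace(0,2*np.pi,60);best=[]
      for th in range(70,110,1):
        cxy=np.array([.544,-.138])+.115*np.array([np.cos(np.radians(th)),np.sin(np.radians(th))])
        pts=np.array([proj(im,np.array([cxy[0]+.061*np.cos(a),cxy[1]+.061*np.sin(a),z])) for z in(.022,.067) for a in t],np.float32)
        h=cv2.convexHull(pts);M=np.zeros_like(m);cv2.fillConvexPoly(M,h.round().astype(int),1)
        best.append(((m*(1-M)).sum(),th))
      print(c,q[0]["conf"],m.sum(),sorted(best)[:7])
E
```

```text
time: 8.6
position: [0.4311, -0.2394, 0.0862]
tool_rot: [-2.552, -1.83, 0.0]
ft_force: [-0.4, 0.2, -1.7]
grip_width: 0.205
[ 0.43106656 -0.2394361   0.08619802] [-0.35438828  0.16093121 -1.67593547] 0.15180001805118654 -138.07001760249486
tub scene 0.89 [243. 206.] [ 0.5578 -0.0207  0.067 ]
spout scene 0.83 [246. 198.] [ 0.5457 -0.0269  0.08  ]
scene 0.56 11532 [(np.uint64(9386), 70), (np.uint64(9443), 71), (np.uint64(9478), 72), (np.uint64(9528), 73), (np.uint64(9576), 74), (np.uint64(9631), 75), (np.uint64(9667), 76)]
tub side 0.97 [238. 207.] [ 0.5495 -0.0286  0.067 ]
spout side 0.62 [237. 202.] [ 0.551  -0.0272  0.08  ]
side 0.88 11012 [(np.uint64(8557), 109), (np.uint64(8617), 108), (np.uint64(8665), 107), (np.uint64(8718), 106), (np.uint64(8776), 105), (np.uint64(8835), 104), (np.uint64(8890), 103)]
```

Tub and spout now agree within about 5 mm in both cameras: the side view gives (0.5495,-0.029) against (0.551,-0.027). I'll release the post, rise and go to above the handle.

```bash
python3 -m jog '[[[0,0,0,0,0,0,4],[0,0,0,0,0,0,4],[0,0,0,0,0,0,4],[0,0,0,0,0,0,4],[0,0,-2,0,0,0,4],[0,0,-4,0,0,0,4],[0,0,-4.8,0,0,0,4],[0,0,-4.8,0,0,0,4],[0,0,-4.8,0,0,0,4],[0,0,-4,0,0,0,4],[2.5,0,0,0,0,0,4],[4.65,-0.1,0,0,0,0,4]]]' 8
python3 -m jog '[[[4.65,-0.1,0,0,0,0,4],[4.65,-0.1,0,0,0,0,4],[4.65,-0.1,0,0,0,0,4],[4.65,-0.1,0,0,0,0,4],[4.65,-0.1,0,0,0,0,4],[4.65,-0.1,0,0,0,0,4],[4.65,-0.1,0,0,0,0,4],[2.2,-0.1,0,0,0,0,4],[0,0,0,0,0,-8.15,4],[0,0,0,0,0,-8.15,4],[0,0,0,0,0,-8.15,4],[0,0,0,0,0,-8.15,4]]]'
python3 -m jog '[[[0,0,0,0,0,-8.15,4],[0,0,0,0,0,-8.15,4],[0,0,0,0,0,-8.15,4],[0,0,0,0,0,-8.15,4],[0,0,0,0,0,-8.15,4],[0,0,0,0,0,-8.15,4],[0,0,0,0,0,-8.15,4],[0,0,0,0,0,-8.15,4],[0,0,0,0,0,-8.15,4],[0,0,0,0,0,0,4],[0,0,0,0,0,0,4]]]'
python3 - <<'E'
from h import *
s=ctrl.get_state();p=s["position"];M=R.from_rotvec(s["tool_rot"]).as_matrix();print(p,M.round(3),s["joint_positions"])
for c in ["scene","side","wrist"]:
    im=imaging.get_image(c)
    for l,z in [("pan_handle",.172),("tub",.067),("spout",.08),("pan_hinge",.142)]:
      for q in finder.spot_point(l,c)[:1]:
        P=atz(im,q["point"][1]*512,q["point"][0]*384,z);print(l,c,round(q["conf"],2),np.round([q["point"][1]*512,q["point"][0]*384]),P.round(4),(M.T@(P-p)*100).round(2))
cv2.imwrite("pics/w4.png",im["frame"][:,:,::-1])
E
```

```text
time: 10.2
position: [0.4536, -0.1753, 0.3328]
tool_rot: [2.557, 1.818, 0.005]
ft_force: [1.5, 0.5, -0.3]
grip_width: 0.457
time: 11.4
position: [0.5578, 0.1588, 0.3307]
tool_rot: [1.93, 2.478, -0.0]
ft_force: [0.4, -1.0, -0.2]
grip_width: 0.459
time: 12.5
position: [0.5577, 0.1591, 0.3307]
tool_rot: [0.082, 3.14, -0.0]
ft_force: [-0.8, -1.9, -0.3]
grip_width: 0.46
[0.55773224 0.15909777 0.33070392] [[-0.999  0.052  0.   ]
 [ 0.052  0.999 -0.   ]
 [-0.    -0.    -1.   ]] [-0.4867113   0.14178458  0.18430956  1.5006217  -0.02578974  1.50134967
  1.21591723]
pan_handle scene 0.64 [302. 244.] [0.5609 0.1591 0.172 ] [-0.31  0.02 15.87]
tub scene 0.61 [246. 207.] [ 0.5535 -0.0159  0.067 ] [ -0.48 -17.5   26.37]
spout scene 0.71 [248. 199.] [ 0.5452 -0.0216  0.08  ] [  0.31 -18.11  25.07]
pan_hinge scene 0.77 [258. 194.] [0.5495 0.0185 0.142 ] [  0.09 -14.08  18.87]
pan_handle side 0.79 [206. 246.] [0.5565 0.1634 0.172 ] [ 0.15  0.42 15.87]
tub side 0.96 [238. 208.] [ 0.548  -0.0236  0.067 ] [ 2.000e-02 -1.829e+01  2.637e+01]
spout side 0.79 [236. 204.] [ 0.5508 -0.0223  0.08  ] [ -0.25 -18.14  25.07]
pan_hinge side 0.63 [229. 191.] [0.5567 0.0088 0.142 ] [ -0.68 -15.01  18.87]
pan_handle wrist 0.67 [261. 187.] [0.5622 0.1641 0.172 ] [-0.41  0.53 15.87]
tub wrist 0.62 [123. 166.] [ 0.5505 -0.0183  0.067 ] [ -0.2  -17.75  26.37]
spout wrist 0.81 [113. 165.] [ 0.546  -0.0253  0.08  ] [  0.21 -18.47  25.07]
pan_hinge wrist 0.73 [119. 182.] [0.5571 0.0082 0.142 ] [ -0.72 -15.07  18.87]
```

View pics/w4.png

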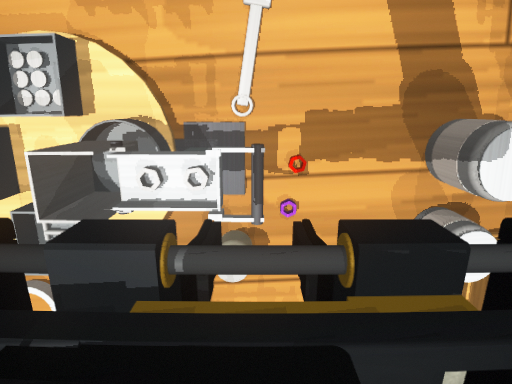

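The wrist view shows the handle bar at (259,185), the two grey nuts at (151,177) and (199,176) and the tub behind the spout. The handle estimates average (0.560,0.162). I'll narrow the jaws and go down halfway.

```bash
python3 -m jog '[[[-0.2,0.3,3,0,0,0,3],[0,0,3,0,0,0,3],[0,0,3,0,0,0,3],[0,0,0,0,0,0,3],[0,0,0,0,0,0,3]]]' 12
python3 - <<'E'
from h import *
s=ctrl.get_state();p=s["position"];M=R.from_rotvec(s["tool_rot"]).as_matrix();print(p,s["grip_width"])
for c in ["scene","side","wrist"]:
    im=imaging.get_image(c)
    for q in finder.spot_point("pan_handle",c)[:1]:
        P=atz(im,q["point"][1]*512,q["point"][0]*384,.172);print(c,round(q["conf"],2),np.round([q["point"][1]*512,q["point"][0]*384]),P.round(4),(M.T@(P-p)*100).round(2))
cv2.imwrite("pics/w5.png",im["frame"][:,:,::-1])
E
```

```text
time: 13.75
position: [0.5598, 0.1626, 0.241]
tool_rot: [-0.076, -3.14, 0.0]
ft_force: [0.9, 0.6, 0.5]
grip_width: 0.343
[0.55979044 0.16258048 0.24100918] 0.34324360394173875
scene 0.71 [302. 241.] [0.5581 0.1563 0.172 ] [ 0.14 -0.63  6.9 ]
side 0.66 [205. 245.] [0.5578 0.1613 0.172 ] [ 0.19 -0.13  6.9 ]
wrist 0.9 [254. 210.] [0.5609 0.1614 0.172 ] [-0.12 -0.12  6.9 ]
```

View pics/w5.png

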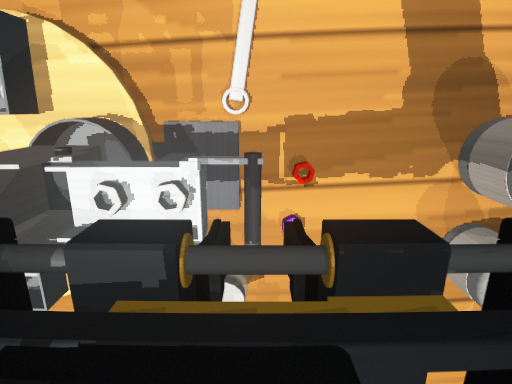

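The bar at column 253 is centred between the jaws at about 217 and 293. Descending and gripping.

```bash
python3 -m jog '[[[0,-0.15,2,0,0,0,3],[0,0,2.2,0,0,0,3],[0,0,2,0,0,0,3],[0,0,0,0,0,0,3],[0,0,0,0,0,0,0.8],[0,0,0,0,0,0,0.8],[0,0,0,0,0,0,0.8],[0,0,0,0,0,0,0.8],[0,0,0,0,0,0,0.8]]]' 12
python3 - <<'E'
import numpy as np
v=np.array([150,30.]);pr=v
for k in range(1,11):
  a=.1*k;w=np.array([v[0]*np.cos(a)-v[1]*np.sin(a),v[1]*np.cos(a)+v[0]*np.sin(a)]);print(a,((w-pr)/10).round(2));pr=w
E
```

```text
time: 14.95
position: [0.5605, 0.1599, 0.18]
tool_rot: [0.078, 3.139, -0.001]
ft_force: [-1.4, -4.1, 5.2]
grip_width: 0.133
0.1 [-0.37  1.48]
0.2 [-0.52  1.44]
0.30000000000000004 [-0.66  1.38]
0.4 [-0.8   1.31]
0.5 [-0.92  1.22]
0.6000000000000001 [-1.04  1.12]
0.7000000000000001 [-1.15  1.01]
0.8 [-1.24  0.89]
0.9 [-1.32  0.76]
1.0 [-1.39  0.63]
```

The opening is 11.6 mm, so the 12 mm bar is held. I'll lift on the arc in half steps, first to 0.5 rad.

```bash
python3 -m jog '[[[0,-0.18,-0.74,0,0,0,0.8],[0,-0.19,-0.74,0,0,0,0.8],[0,-0.26,-0.72,0,0,0,0.8],[0,-0.26,-0.72,0,0,0,0.8],[0,-0.33,-0.69,0,0,0,0.8],[0,-0.33,-0.69,0,0,0,0.8],[0,-0.4,-0.65,0,0,0,0.8],[0,-0.4,-0.66,0,0,0,0.8],[0,-0.46,-0.61,0,0,0,0.8],[0,-0.46,-0.61,0,0,0,0.8],[0,0,0,0,0,0,0.8],[0,0,0,0,0,0,0.8]]]' 12
python3 -m jog '[[[0,-0.52,-0.56,0,0,0,0.8],[0,-0.52,-0.56,0,0,0,0.8],[0,-0.57,-0.5,0,0,0,0.8],[0,-0.58,-0.5,0,0,0,0.8],[0,-0.62,-0.44,0,0,0,0.8],[0,-0.62,-0.45,0,0,0,0.8],[0,-0.66,-0.38,0,0,0,0.8],[0,-0.66,-0.38,0,0,0,0.8],[0,0,0,0,0,0,0.8],[0,0,0,0,0,0,0.8],[0,0,0,0,0,0,0.8],[0,0,0,0,0,0,0.8]]]'
python3 - <<'E'
from h import *
o=[]
for c in ["scene","side"]:
    im=imaging.get_image(c);o.append(im["frame"])
    for q in finder.spot_point("nut_a_mid",c)[:5]+finder.spot_point("nut_b_mid",c)[:5]: print(c,q["conf"],np.round([q["point"][1]*512,q["point"][0]*384]))
cv2.imwrite("pics/t2.png",np.hstack([cv2.resize(f[70:290,130:380,::-1],(400,352)) for f in o]))
print(ctrl.get_state()["ft_force"],ctrl.get_state()["grip_width"])
E
```

```text
time: 16.15
position: [0.5585, 0.1297, 0.2476]
tool_rot: [0.074, 3.139, 0.003]
ft_force: [5.3, 2.2, -0.6]
grip_width: 0.133
time: 17.35
position: [0.5559, 0.0845, 0.2863]
tool_rot: [0.07, 3.139, 0.008]
ft_force: [1.0, 4.1, 5.4]
grip_width: 0.133
scene 0.51 [276. 329.]
scene 0.43 [305. 312.]
side 0.66 [155. 323.]
side 0.61 [194. 340.]
[1.91370215 4.55003876 6.30406651] 0.13142981905321238
```

View pics/t2.png

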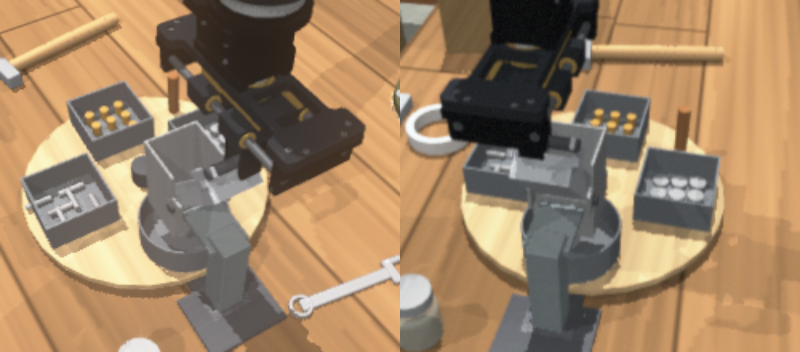

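The pan is tipped about 0.9 rad and no nuts show in it. The tub is still under the spout. I'll tip a bit further to be sure, hold, then lower along the same arc and release.

```bash
python3 -m jog '[[[0,-0.69,-0.31,0,0,0,0.8],[0,-0.7,-0.32,0,0,0,0.8],[0,-0.72,-0.25,0,0,0,0.8],[0,-0.72,-0.25,0,0,0,0.8],[0,0,0,0,0,0,0.8],[0,0,0,0,0,0,0.8],[0,0,0,0,0,0,0.8],[0,0,0,0,0,0,0.8],[0,1.44,0.5,0,0,0,0.8],[0,1.39,0.63,0,0,0,0.8],[0,1.32,0.76,0,0,0,0.8],[0,1.24,0.89,0,0,0,0.8]]]' 12
python3 -m jog '[[[0,1.15,1.01,0,0,0,0.8],[0,1.04,1.12,0,0,0,0.8],[0,0.92,1.22,0,0,0,0.8],[0,0.8,1.31,0,0,0,0.8],[0,0.66,1.38,0,0,0,0.8],[0,0.52,1.44,0,0,0,0.8],[0,0.37,1.45,0,0,0,0.8],[0,0,0,0,0,0,0.8],[0,0,0,0,0,0,3],[0,0,0,0,0,0,3],[0,0,0,0,0,0,3],[0,0,0,0,0,0,3]]]'
python3 -m jog '[[[0,0,-2,0,0,0,3],[0,0,-4,0,0,0,3],[0,0,-4,0,0,0,3],[0,0,-4,0,0,0,3],[0,2,-2,0,0,0,3],[0,4.5,0,0,0,0,3],[0,4.5,0,0,0,0,3],[0,4.5,0,0,0,0,3],[0,4.5,0,0,0,0,3],[0,0,0,0,0,0,3],[0,0,0,0,0,0,3]]]'
python3 - <<'E'
from h import *
o=[]
for c in ["scene","side"]:
    im=imaging.get_image(c);o.append(im["frame"])
    for l,z in [("nut_a_mid",.03),("tub",.067),("spout",.08),("pan_handle",.172)]:
      for q in finder.spot_point(l,c)[:4]: print(l,c,round(q["conf"],2),np.round([q["point"][1]*512,q["point"][0]*384]),atz(im,q["point"][1]*512,q["point"][0]*384,z).round(3))
cv2.imwrite("pics/t3.png",np.hstack([cv2.resize(f[130:290,160:320,::-1],(400,400),interpolation=2) for f in o]))
print(ctrl.get_state()["ft_force"],ctrl.get_state()["grip_width"])
E
```

```text
time: 18.85
position: [0.5571, 0.1079, 0.2671]
tool_rot: [0.074, 3.141, -0.0]
ft_force: [4.3, 0.5, -0.7]
grip_width: 0.131
time: 20.05
position: [0.5594, 0.1616, 0.1789]
tool_rot: [-0.075, -3.14, -0.001]
ft_force: [0.9, 0.1, -1.0]
grip_width: 0.328
time: 21.15
position: [0.5685, 0.3623, 0.3379]
tool_rot: [-0.071, -3.14, 0.001]
ft_force: [-0.1, -0.4, 0.3]
grip_width: 0.344
tub scene 0.81 [246. 206.] [ 0.551 -0.018  0.067]
spout scene 0.73 [247. 198.] [ 0.544 -0.025  0.08 ]
pan_handle scene 0.85 [304. 243.] [0.558 0.16  0.172]
nut_a_mid side 0.5 [160. 322.] [0.629 0.214 0.03 ]
nut_a_mid side 0.2 [235. 204.] [ 0.564 -0.071  0.03 ]
tub side 0.94 [235. 209.] [ 0.553 -0.021  0.067]
spout side 0.63 [238. 203.] [ 0.548 -0.026  0.08 ]
pan_handle side 0.57 [206. 245.] [0.557 0.161 0.172]
[-0.20156058  0.62673081  0.23685633] 0.34389615772566756
```

View pics/t3.png

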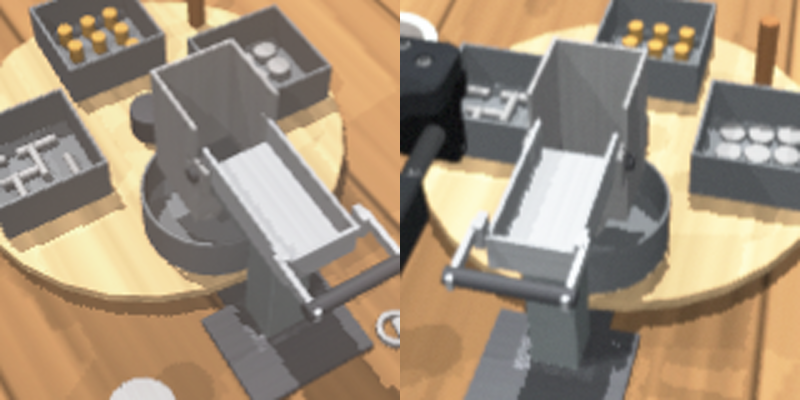

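The pan is empty and back level, and the tub is still centred. The network's nut hits on the bench are the purple and red decoys. I'll look down the spout with the wrist camera to confirm that both nuts lie in the tub.

```bash
python3 -m jog '[[[-0.7,-4.2,0,0,0,0,3],[-0.7,-4.2,0,0,0,0,3],[-0.7,-4.2,0,0,0,0,3],[-0.7,-4.2,0,0,0,0,3],[-0.7,-4.2,0,0,0,0,3],[-0.7,-4.2,0,0,0,0,3],[-0.7,-4.2,0,0,0,0,3],[-0.7,-4.2,0,0,0,0,3],[-0.7,-4.2,0,0,0,0,3],[0,0,0,0,0,0,3],[0,0,0,0,0,0,3]]]'
python3 - <<'E'
from h import *
im=imaging.get_image("wrist");f=im["frame"];print(np.array(im["pose"])[:3,3])
for q in finder.spot_point("nut_a_mid","wrist")[:4]: print(round(q["conf"],2),np.round([q["point"][1]*512,q["point"][0]*384]),atz(im,q["point"][1]*512,q["point"][0]*384,.03).round(3))
u,v=map(int,proj(im,np.array([.549,-.024,.07])));print(u,v)
a=f[max(0,v-80):v+80,max(0,u-80):u+80,::-1]
cv2.imwrite("pics/w6.png",cv2.resize(cv2.convertScaleAbs(a,alpha=1.6),None,fx=3.5,fy=3.5,interpolation=2))
E
```

```text
time: 22.75
position: [0.614, -0.0212, 0.3389]
tool_rot: [0.081, 3.14, 0.001]
ft_force: [-0.2, 1.0, 1.0]
grip_width: 0.346
[ 0.54499556 -0.01758998  0.47989845]
0.78 [401. 164.] [0.631 0.192 0.03 ]
0.67 [250. 115.] [ 0.551 -0.028  0.03 ]
251 114
```

View pics/w6.png

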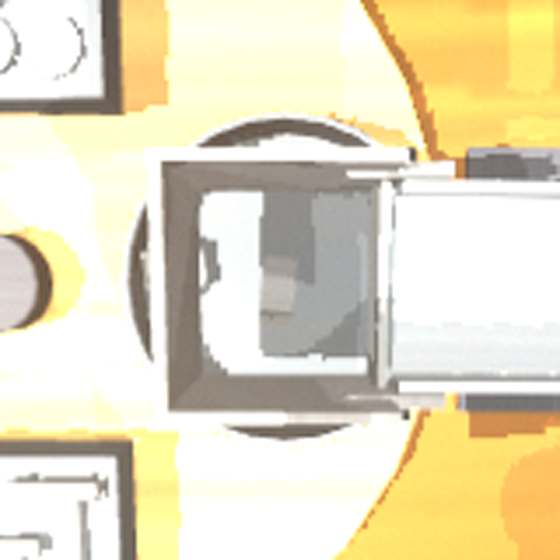

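Looking down the spout, there is something at (278,285) and another edge at (205,268), but the picture is overexposed. I'll take one crop with better contrast, shifted so the camera sees under the spout's left edge.

```bash
python3 -m jog '[[[0,4,0,0,0,0,3],[0,0,0,0,0,0,3],[0,0,0,0,0,0,3]]]'
python3 - <<'E'
from h import *
im=imaging.get_image("wrist");f=im["frame"]
for q in finder.spot_point("nut_a_mid","wrist")[:4]: print(round(q["conf"],2),np.round([q["point"][1]*512,q["point"][0]*384]),atz(im,q["point"][1]*512,q["point"][0]*384,.033).round(3))
u,v=map(int,proj(im,np.array([.549,-.024,.07])))
a=f[v-55:v+55,u-55:u+55,::-1]
g=cv2.createCLAHE(3,(3,3)).apply(cv2.cvtColor(a,cv2.COLOR_BGR2GRAY))
cv2.imwrite("pics/w7.png",np.hstack([cv2.resize(x,(400,400),interpolation=2) for x in (a,cv2.cvtColor(g,8))]))
E
```

```text
time: 23.15
position: [0.6158, 0.0238, 0.3385]
tool_rot: [-0.066, -3.14, -0.001]
ft_force: [-0.8, -0.1, 0.2]
grip_width: 0.348
0.66 [218. 118.] [ 0.554 -0.028  0.033]
0.49 [373. 169.] [0.637 0.194 0.033]
```

View pics/w7.png

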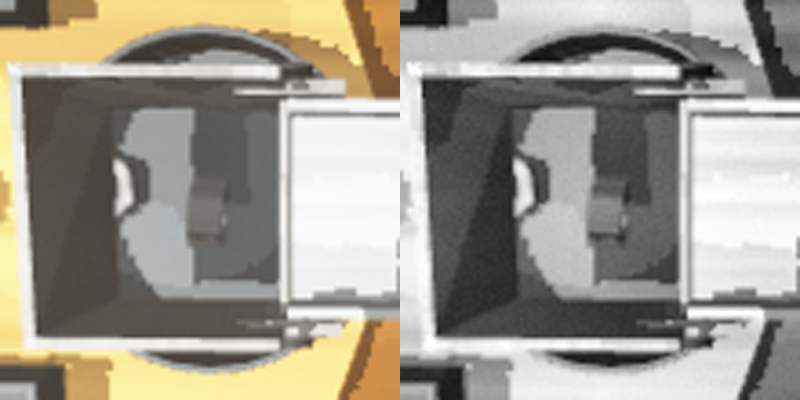

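Both nuts are in the tub: one flat at (120,185), one standing on its edge at (210,210). The robot is clear of everything, so I'm handing in.

```bash
python3 -c "
from bench import close_job
print(close_job())"
```

```text
the job is handed in; nothing more can be done
None
```

I turned the carousel about 46° clockwise by its post until the tub stood under the spout. Then I tipped the pan to about 1.1 rad along its arc, lowered it back, let go and backed away. The job was handed in shortly after 23 s of the 61 s allowed; it reports no verdict.

**Last checks:**
- **Tub and spout:** they agreed to about 10 mm in the scene camera and 7 mm in the side camera. The tub is partly hidden by the spout, so these figures are only good to several millimetres.
- **Pan:** it is empty and level again, with the handle measured at its rest position.
- **Nuts:** looking down the spout, I saw both nuts in the tub, one partly hidden behind the spout's edge and apparently flat, and one standing on its edge. I judged them inside from the tub's size, because I did not measure the hidden nut's centre.
- **Robot:** it touched nothing and read about 1 N or less.

**Disagreements:**
- The network found only one of the two nuts in the tub; its other hits were the red and purple nuts on the bench.
- The network's outline for the tub covered the whole turntable, so I dropped that check.

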